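Pile the puzzle boards, close the chest with the double lid, lift the outer lid off

ROBOT

A 6-joint arm with a two-finger parallel gripper is mounted at the origin on the work surface. World frame = base frame: x ahead of the robot, y to its left, z up, the work surface at z = 0. Lengths are in m, angles in rad, forces in N, time in s.
With the tool pointing down it reaches from about 0.4 to 0.825 m from the base axis. Payload 7 kg.
Tool frame: the origin (TCP) lies at the very end of the fingers, on their centre line; the grasp point (between the pads) lies 19 mm behind it; x points along the fingers, y is the direction in which the jaws open and shut, and the axes are right-handed (so a half turn about x gives the same grasp; the last joint's range is limited). The gripper opens to 88 mm and grips with 3 to 60 N. Pads are 19 mm wide; open, the fingers measure 130 mm over their backs; the gripper's body (78 mm by 193 mm) begins 47 mm behind the grasp point.
Start: joints at [-1.034, 0.359, 0.012, 0, -1.224, -0.288], TCP at [0.166, -0.654, 0.227] pointing down, gripper open.
Joint ranges: [-3.07, 3.07], [-1.43, 2.12], [-1.02, 1.25], [-3.03, 1.67], [-3.05, -0], [-3.03, 3.03]. Speed limits (rad/s): [2.39, 2.39, 3.01, 3.14, 3.14, 3.14].

INTERFACE

Orientations are given as [roll, pitch, yaw] about the fixed x, y, z axes, in that order (R = Rz(yaw) Ry(pitch) Rx(roll)).
In Python, from station import arm gives the robot as it stands.
- The arm moves only by the shell command python3 -m inch 'ROWS' [OPENING] [FORCE]. ROWS is text: rows parted by semicolons, each of 6 numbers parted by spaces: the shift along the world's x, y, z in units of 30 mm (1.0 is 30 mm), then the turn, a rotation vector about the world's x, y, z in units of 5 degrees (1.0 is 5 degrees). In form: dx dy dz wx wy wz; .... A call has 1 to 12 rows; each row shifts and turns the commanded pose from where the row before left it; what a row does not reach is not made up. A row lasts 1/8 s, in which the tool goes at most 62.5 mm and 10.7 degrees, less where a joint would pass 70% of its speed; a pose out of reach is approached as far as the arm can. A call is refused whole if a number of a shift passes 1 or a number of a turn 1, either way. A call with a gripper value outside its range is refused whole. OPENING is the opening, from 0 (shut) to 1 (fully open), set as the call begins (- or left out, the last holds). The fingers move at their own pace and stop on an object; FORCE is the grip in N (left out, the last holds). Time passes only in rows, so rows that do not move let the fingers close. It gives the time, the measured TCP pose, the force and the opening at its end, in the units of the state.
- arm.get_state(): the state, without advancing time (a new reading comes with each control period).
- arm.grab_frame(name): name is "side" or "top" or "wrist"; returns a dict with "frame" (400x640x3 uint8, red, green, blue), "range_z" (400x640 float32, m along the optical axis (not along the pixel's ray), 0 where there is no reading), "mtx" (3x3 intrinsics, pixels), "pose" (4x4, takes a point from camera to world coordinates). Camera axes: x right, y up, looking along -z (the intrinsics and any distortion apply to the point x, -y, -z); pixel columns grow to the right and rows downward; lengths in m; the calibration is good to about 2 mm. A picture is of the moment at which its call begins.
- arm.job_done(): hands the job in, once; it reports no verdict.
Trained networks look in a picture, given as the dict that the camera call returned (one of the last four; its "shot" number tells which), for a name from the list of things; names that differ only in an ending like _2 or _b are one class to them, and where a whole thing is asked for, a point or a joint stands for the part that bears it (a point fixed in the world has none). Each returns a list of dicts, best first, with "confidence" (0 to 1); they miss things now and then, are a little off and sometimes report something else, mostly with a low value. They report only what shows in the picture. A call takes as long as a camera call. They do not tell look-alikes from the thing itself.
- arm.search_frame(picture, target): "extent" ([centre column, centre row, width, height] as shares, 0 to 1, of the picture: columns of its width, rows of its height, round what is visible of it).
- arm.masks_of(picture, target): "mask" (400x640 bool, what is visible of it) and "extent" ([centre column, centre row, width, height] as shares, 0 to 1, of the picture: columns of its width, rows of its height, round what is visible of it).
- arm.place_of(picture, target): "position" ([column, row] as shares, 0 to 1, of the picture: columns of its width, rows of its height: a listed point, or the origin of a listed thing).
The state is a dict: "t": time; "q": joint angles; "qd": joint speeds; "joint_efforts": joint torques, N m; "eef_pos": TCP position; "ee_rot": TCP orientation; "force": force on the tool from outside, world axes, zero at the start; "moment": the same for the moment, N m; "width": finger opening in m.
Only numpy, scipy, OpenCV 4.12 (cv2) and the standard library are available. Lean on these libraries where they do the work, as an engineer would, in place of code of your own. Each camera call takes 0.05 s, during which the arm holds its last target. There are 200 camera calls.

TASK

Tidy up the puzzle chest: lay the loose third puzzle board squarely on the two boards in the chest, set down rather than dropped, then carry the double lid over by the little tower of the inner lid, both lids still nested, lower it until the inner lid is fully seated in the chest, and let go. Then take the outer lid by its collar and lift it straight off alone, without disturbing the inner lid, and finish holding it level in the gripper, still, with its underside a good finger's width (about 2 cm) above the tower's top; leave the other toys alone.

Things in the scene. Friction and masses are not known exactly. Their poses are not given: they have to be found in the camera images.
- chest: puzzle chest, open dark wooden box fixed to the table left or right of the robot: 156 x 156 mm outside, opening 140 x 140 mm, rim 70 mm and inner floor 10 mm above the table. Its hinged lid is folded back and hangs outside on its +x face (adds 9 mm, below the rim). Origin: centre of the underside, z up, x and y along the walls
- pile_top: upper of two flat plain puzzle boards lying one on the other in the chest, long side roughly along the chest's x: each 100 (x) x 56 (y) x 12 (z) mm. Origin: centre of its underside, z up; its top is 34 mm above the table
- board: the third, identical puzzle board, flat on the table between chest and lids: 100 (x) x 56 (y) x 12 (z) mm, about 60 g. Origin: centre of its underside, z up. Gripped across its 56 mm width
- inner_lid: inner lid, on the table across from the chest, about 0.28 kg. Above its origin (centre of underside, z up): 0-12 mm foot 132 x 132, bevelled to 118 x 118 below (4 mm play in the chest, any quarter turn fits), 12-20 mm plate 152 x 152 (rests on the rim; origin then 58 mm above the chest's), to 84 mm a central tower 24 x 24, sides along x, y. Lifted by it, both lids come
- outer_lid: outer lid, loose on the inner lid's plate, about 0.18 kg. Above its origin (centre of underside, z up; 14 mm above the inner lid's when nested): 0-6 mm skirt round that plate (3 mm play), 6-14 mm plate 166 x 166, 14-40 mm collar 48 x 48, sides along x, y, round a 34 mm square hole; the tower stands 30 mm out of it. Lifted by the collar it comes off alone
- crown: bystander, to be left alone: a painted wooden crown, a spiked ring 76 mm across and 58 high. Origin: centre of its underside
- tower_block: bystander, to be left alone: a purple toy castle tower block, 45 x 45 x 92 mm, standing loose on the table (not part of the lids). Origin: centre of its underside
- key: bystander, to be left alone: a gold key shape lying flat, about 106 x 42 x 10 mm. Origin: centre of its underside
- horse: bystander, to be left alone: a brown standing horse cutout on a 80 x 34 mm foot, 85 mm high. Origin: centre of its underside
- car: bystander, to be left alone: a plain wooden toy car 80 x 48 x 48 mm. Origin: centre of its underside
- cup: bystander, to be left alone: an empty white cup, 68 mm across and 85 high. Origin: centre of its underside
- arch: bystander, to be left alone: a plain wooden arch block 70 x 30 x 46 mm. Origin: centre of its underside
Things that resemble listed ones, but are neither listed nor needed, are in the scene too. What is shaped like the outer_lid but pink or turquoise is not meant.

How it is judged:
On the way, in this order (a step that is already met when the one before it is completed fails the run):
1. the third board lies squarely on the pile in the chest, released (horizontal distance between board and pile_top below 0.008 m and angle between the x axis of board and the x axis of pile_top, either way round below 0.12 rad and z of board in the frame of pile_top between 0.009 and 0.015 m and angle between board's own z axis and vertical below 0.08 rad and contact force between the fingers and board below 0.05 N and linear speed of board below 0.02 m/s), for 0.2 s.
2. the nested lids sit on the chest, inner lid fully seated, outer lid still on it, tower released (z of inner_lid in the frame of chest between 0.055 and 0.061 m and horizontal distance between inner_lid and chest below 0.008 m and angle between inner_lid's own z axis and vertical below 0.04 rad and z of outer_lid in the frame of inner_lid below 0.018 m and horizontal distance between board and pile_top below 0.01 m and contact force between the fingers and inner_lid below 0.05 N and linear speed of inner_lid below 0.02 m/s), for 0.2 s.
At the end, for the whole second after the job is handed in: Outer lid gripped, still, level within 0.2 rad, underside 8 mm or more above the tower top, touching neither inner lid nor chest; inner lid seated within 3 mm of depth, 8 mm of centre, 0.04 rad of level, not touched; third board within 10 mm (8 mm when laid) and 0.12 rad of the one below (angle between the x axis of board and the x axis of pile_top, either way round below 0.12 rad and z of board in the frame of pile_top between 0.009 and 0.015 m and angle between board's own z axis and vertical below 0.08 rad and horizontal distance between board and pile_top below 0.01 m and z of inner_lid in the frame of chest between 0.055 and 0.061 m and horizontal distance between inner_lid and chest below 0.008 m and angle between inner_lid's own z axis and vertical below 0.04 rad and z of outer_lid in the frame of inner_lid above 0.092 m and height (world z) of outer_lid between 0.145 and 0.35 m and contact force between the fingers and outer_lid above 1 N and contact force between each of outer_lid, the fingers and inner_lid below 0.05 N and contact force between outer_lid and chest below 0.05 N and angle between outer_lid's own z axis and vertical below 0.2 rad and linear speed of outer_lid below 0.03 m/s); the arm keeps its last pose, push and grip.
It fails at once if the outer lid is parted from the inner lid while the inner lid is not fully seated in the chest (z of outer_lid in the frame of inner_lid above 0.03 m and (z of inner_lid in the frame of chest below 0.053 m or z of inner_lid in the frame of chest above 0.063 m or horizontal distance between inner_lid and chest above 0.009 m or angle between inner_lid's own z axis and vertical above 0.06 rad)).
It fails at once if the third board is dropped onto the pile from more than 25 mm (horizontal distance between board and pile_top below 0.06 m and z of board in the frame of pile_top above 0.037 m and contact force between the fingers and board below 0.02 N).
It fails at once if the lids are dropped onto the chest from more than 20 mm (horizontal distance between inner_lid and chest below 0.06 m and z of inner_lid in the frame of chest above 0.078 m and contact force between the fingers and inner_lid below 0.02 N).
It fails at once if a bystander is pushed more than 30 mm or knocked over (distance of any of crown, tower_block, key, horse, car, cup, arch from where it was at the start of the episode above 0.03 m or angle between any of crown, tower_block, key, horse, car, cup, arch's own z axis and vertical above 0.5 rad).
It also fails if it takes over 67 s, if anything falls off the work surface, if the arm or the gripper's body presses on something with over 40 N, if the wrist force passes 120 N, or if a joint passes its speed limit or range.

## Working session

There is one attempt and no reset: what is moved stays moved. The work goes in short steps, Python scripts to look and compute and a shell command to move; the robot and the scene stay as the last step left them, time stands still between calls to the robot, and variables do not carry over. Pictures are saved under pics/ and viewed, about 8 in all and at most 12, crops included, and the job is handed in when it is done.

```bash
ls; mkdir -p pics
cat > h.py <<'E'
import numpy as np, cv2
from station import arm
def pts(p):
    K=np.array(p["mtx"]);T=np.array(p["pose"]);z=p["range_z"]
    v,u=np.mgrid[:400,:640]
    c=np.stack([(u-K[0,2])/K[0,0]*z,-(v-K[1,2])/K[1,1]*z,-z],-1)
    w=c@T[:3,:3].T+T[:3,3]; w[z<=0]=np.nan
    return w
def save(p,n): cv2.imwrite("pics/"+n,p["frame"][:,:,::-1])
E
python3 - <<'E'
from h import *
s=arm.get_state();print(s)
for c in("top","side"):
    p=arm.grab_frame(c);save(p,c+"0.png");w=pts(p);np.savez(c+"0.npz",w=w,f=p["frame"],mtx=p["mtx"],pose=p["pose"])
    print(c,np.round(p["pose"],3).tolist(),{k:v for k,v in p.items() if k not in("frame","range_z","pose")})
    for n in "chest pile_top board inner_lid outer_lid crown tower_block key horse car cup arch".split():
        for m in arm.masks_of(p,n)[:4]:
            if m["confidence"]<.2: continue
            q=w[m["mask"]];q=q[~np.isnan(q[:,0])]
            e=np.array(m["extent"])*[640,400,640,400]
            print(n,round(m["confidence"],2),e.round().astype(int),"med",np.median(q,0).round(3),"lo",np.percentile(q,2,0).round(3),"hi",np.percentile(q,98,0).round(3))
E
```

```text
pics
{'t': 0.0, 'q': array([-1.03391058e+00,  3.59401882e-01,  1.10547553e-02, -3.79262111e-04,
       -1.22411918e+00, -2.88125699e-01]), 'qd': array([-0.00074321, -0.00047914, -0.00028929,  0.00104722, -0.00125815,
       -0.00090468]), 'joint_efforts': array([ 4.75655488e-04, -5.82716489e+01,  2.93056941e+01,  6.99678987e+00,
        7.00867851e-03, -1.89024017e-04]), 'eef_pos': array([ 0.16605896, -0.65373439,  0.22560597]), 'ee_rot': array([1.64861631, 1.5690887 , 1.89724719]), 'force': array([ 0.24289946, -0.04591351, -0.47135228]), 'moment': array([0.00418467, 0.03239401, 0.01713993]), 'width': 0.08799310800004825}
top [[-0.025, 0.993, -0.112, 0.388], [-1.0, -0.025, -0.0, -0.006], [-0.003, 0.112, 0.994, 1.448], [0.0, 0.0, 0.0, 1.0]] {'mtx': array([[443.72636454,   0.        , 322.89751981],
       [  0.        , 443.72636454, 192.35527477],
       [  0.        ,   0.        ,   1.        ]]), 'shot': 1}
chest 0.62 [226 195  63  59] med [0.558 0.316 0.017] lo [0.47  0.214 0.005] hi [0.636 0.38  0.075]
pile_top 0.83 [230 195  20  32] med [0.547 0.292 0.035] lo [0.501 0.264 0.015
[... 2885 characters left out ...]
med [0.779 0.068 0.025] lo [ 0.744  0.051 -0.002] hi [0.814 0.155 0.054]
tower_block 0.77 [411 226  23  40] med [ 0.742 -0.136  0.056] lo [ 0.72  -0.149  0.   ] hi [ 0.775 -0.098  0.091]
key 0.7 [284 216  30  15] med [ 0.406 -0.004  0.006] lo [ 0.356 -0.043 -0.003] hi [0.441 0.034 0.011]
horse 0.74 [404 192  21  27] med [0.778 0.069 0.025] lo [ 0.744  0.051 -0.003] hi [0.812 0.167 0.055]
car 0.56 [407 283  29  27] med [ 0.699 -0.323  0.029] lo [ 0.665 -0.336  0.003] hi [ 0.736 -0.298  0.048]
cup 0.75 [303 135  15  25] med [0.447 0.458 0.059] lo [0.419 0.444 0.006] hi [0.475 0.512 0.083]
arch 0.79 [301 356  29  39] med [ 0.442 -0.503  0.043] lo [ 0.409 -0.529  0.004] hi [ 0.467 -0.469  0.047]
```

Run:
```python
import cv2
a=cv2.imread("pics/top0.png")[90:320,130:510];cv2.imwrite("pics/top0c.png",cv2.resize(a,None,fx=2.1,fy=2.1,interpolation=cv2.INTER_CUBIC))
```

```text
(no output)
```

View pics/top0c.png

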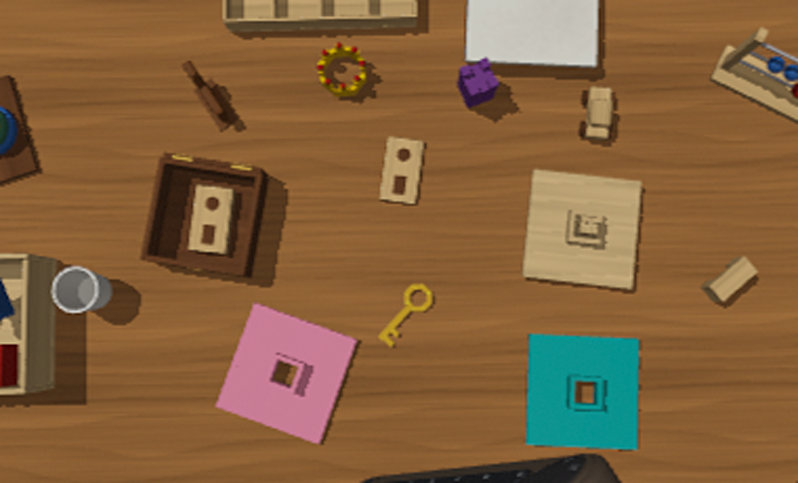

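View pics/side0.png

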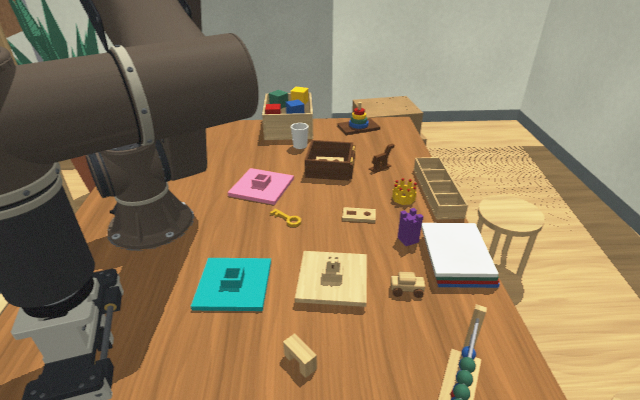

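Run:
```python
from h import *
d=np.load("top0.npz");s=np.load("side0.npz")
def fit(n,box,lo,hi,*src):
    for nm,D in src:
        w=D["w"].reshape(-1,3);x0,x1,y0,y1=box
        k=(w[:,0]>x0)&(w[:,0]<x1)&(w[:,1]>y0)&(w[:,1]<y1)&(w[:,2]>lo)&(w[:,2]<hi)
        q=w[k].astype(np.float32)
        c,sz,a=cv2.minAreaRect(q[:,:2]*1000)
        print(n,nm,len(q),"c",np.round(c,1),"size",np.round(sz,1),"ang",round(a,1),"z",np.median(q[:,2]).round(4),"mean",q[:,:2].mean(0).round(4))
T=("top",d);S=("side",s)
fit("chest rim",(.44,.66,.19,.40),.062,.08,T,S)
fit("pile",(.49,.61,.25,.335),.026,.042,T,S)
fit("board",(.55,.69,-.06,.06),.007,.02,T,S)
fit("lidplate",(.41,.63,-.39,-.16),.018,.035,T,S)
fit("collar",(.41,.63,-.39,-.16),.046,.062,T,S)
fit("tower",(.41,.63,-.39,-.16),.074,.095,T,S)
fit("table",(.45,.5,0.05,.15),-.02,.02,T,S)
```

```text
chest rim top 649 c [554.9 298.9] size [158.4 166.3] ang 79.4 z 0.0702 mean [0.5617 0.2977]
chest rim side 335 c [554.6 298.8] size [167.  162.1] ang 79.8 z 0.0667 mean [0.5526 0.2896]
pile top 540 c [549.4 293.5] size [56.5 99.6] ang 82.5 z 0.0349 mean [0.5487 0.2929]
pile side 96 c [550.8 305.1] size [97.2 33.5] ang 0.3 z 0.032 mean [0.5551 0.3065]
board top 534 c [619.5   1.8] size [119.9 114.5] ang 0.4 z 0.0128 mean [0.621  0.0007]
board side 366 c [621.4  -0.7] size [64.  97.3] ang 81.0 z 0.0102 mean [ 0.6219 -0.0032]
lidplate top 2380 c [ 521.5 -274. ] size [167.5 166.9] ang 81.9 z 0.0291 mean [ 0.5206 -0.2729]
lidplate side 2977 c [ 521.1 -275.3] size [170.9 165.2] ang 82.0 z 0.0261 mean [ 0.5205 -0.2883]
collar top 138 c [ 521.3 -274. ] size [49.  48.2] ang 82.3 z 0.0547 mean [ 0.5216 -0.2724]
collar side 202 c [ 521.4 -275. ] size [51.9 48.4] ang 79.7 z 0.0517 mean [ 0.5211 -0.2829]
tower top 67 c [ 521.3 -273.4] size [24. 24.] ang 79.7 z 0.0819 mean [ 0.5208 -0.2733]
tower side 90 c [ 521.4 -274.9] size [25.6 23.9] ang 85.4 z 0.0795 mean [ 0.5214 -0.2765]
table top 470 c [474.7 100. ] size [98.6 49.4] ang 88.7 z 0.0013 mean [0.475  0.1001]
table side 271 c [475.8 100.1] size [99.6 48.5] ang 89.3 z -0.0018 mean [0.475  0.0974]
```

```bash
cat >> h.py <<'E'
from scipy.spatial.transform import Rotation as Rn
def plan(xyz,jaw_deg,s=None):
    """shift (30 mm units) and turn (5 deg units) from measured pose to tool down at xyz with jaws along jaw_deg"""
    s=s or arm.get_state()
    R=Rn.from_euler("xyz",s["ee_rot"]).as_matrix()
    y=R[:,1];cur=np.degrees(np.arctan2(y[1],y[0]))
    best=None
    for a in (jaw_deg,jaw_deg+180):
        a=np.radians(a);Y=np.array([np.cos(a),np.sin(a),0]);X=np.array([0,0,-1.]);G=np.stack([X,Y,np.cross(X,Y)],1)
        rv=Rn.from_matrix(G@R.T).as_rotvec(degrees=True)
        if best is None or np.linalg.norm(rv)<np.linalg.norm(best): best=rv
    print("t",round(s["t"],2),"pos",np.round(s["eef_pos"],4),"q",np.round(s["q"],2),"jaw",round(cur,1),"F",np.round(s["force"],1),"w",round(s["width"],4))
    print("shift u",np.round((np.array(xyz)-s["eef_pos"])/.03,2),"turn u",np.round(best/5,2))
E
python3 - <<'E'
from h import *
plan((.62,.0,.2),82)
d=np.load("top0.npz");w=d["w"].reshape(-1,3)
k=(abs(w[:,0]-.62)<.06)&(abs(w[:,1])<.04)&(w[:,2]>.0075)&(w[:,2]<.02)
q=w[k][:,:2].astype(np.float32)
m=np.zeros((200,200),np.uint8)
ij=((q-[.52,-.1])*1000).round().astype(int);m[ij[:,1],ij[:,0]]=255
m=cv2.morphologyEx(cv2.morphologyEx(m,cv2.MORPH_CLOSE,np.ones((7,7))),cv2.MORPH_OPEN,np.ones((15,15)))
print(cv2.minAreaRect(np.argwhere(m>0)[:,::-1].astype(np.float32)))
E
```

```text
t 1.3 pos [ 0.1662 -0.6542  0.2265] q [-1.03  0.36  0.01  0.   -1.22 -0.29] jaw 104.3 F [ 1.2 -0.   0.6] w 0.0875
shift u [15.13 21.81 -0.88] turn u [-0.   -0.   -4.45]
((101.59208679199219, 100.18905639648438), (55.67107391357422, 100.76786804199219), 80.72740173339844)
```

```bash
python3 -m inch '.69 1 -.04 0 0 -.21;.69 1 -.04 0 0 -.21;.69 1 -.04 0 0 -.21;.69 1 -.04 0 0 -.21;.69 1 -.04 0 0 -.21;.69 1 -.04 0 0 -.21;.69 1 -.04 0 0 -.21;.69 1 -.04 0 0 -.21;.69 1 -.04 0 0 -.21;.69 1 -.04 0 0 -.21;.69 1 -.04 0 0 -.21' 1 && python3 -m inch '.69 1 -.04 0 0 -.21;.69 1 -.04 0 0 -.21;.69 1 -.04 0 0 -.21;.69 1 -.04 0 0 -.21;.69 1 -.04 0 0 -.21;.69 1 -.04 0 0 -.21;.69 1 -.04 0 0 -.21;.69 1 -.04 0 0 -.21;.69 1 -.04 0 0 -.21;.69 1 -.04 0 0 -.21;.6 .8 0 0 0 -.1;0 0 0 0 0 0'
python3 - <<'E'
from h import *
plan((.6216,.0,.010),80.7)
p=arm.grab_frame("wrist");save(p,"w1.png");w=pts(p);print(np.round(p["pose"],3).tolist())
for m in arm.masks_of(p,"board")[:2]:
    mk=m["mask"].copy();q=w[mk];q=q[(q[:,2]>.006)&(q[:,2]<.02)]
    c=cv2.minAreaRect(q[:,:2].astype(np.float32)*1000);print(m["confidence"],np.round(c[0],1),np.round(c[1],1),c[2],np.median(q[:,2]),(np.array(m["extent"])*[640,400,640,400]).round())
plan((.6216,.0,.010),80.7)
E
```

```text
t: 2.68
eef_pos: [0.3945, -0.3232, 0.2136]
ee_rot: [-0.449, 1.57, -0.403]
force: [1.0, -0.8, 0.2]
width: 0.0878
t: 4.18
eef_pos: [0.6198, 0.0013, 0.2009]
ee_rot: [-2.463, 1.571, -2.606]
force: [-0.4, -0.4, -0.4]
width: 0.0872
t 4.17 pos [0.6198 0.0013 0.2009] q [ 0.32  0.29 -0.15  0.   -1.13 -2.03] jaw 81.8 F [-0.4 -0.4 -0.4] w 0.0872
shift u [ 0.06 -0.04 -6.36] turn u [ 0.   -0.   -0.22]
[[0.142, -0.95, -0.278, 0.544], [0.99, 0.136, 0.04, 0.012], [0.0, -0.281, 0.96, 0.359], [0.0, 0.0, 0.0, 1.0]]
0.69 [ 6.225e+02 -3.000e-01] [ 55.8 100. ] 80.58580780029297 0.011856372532719539 [318. 175.  58.  92.]
0.4 [599.2 307. ] [13.7 69.2] 11.250040054321289 0.010671845135160701 [606.  60.  68. 119.]
t 4.28 pos [ 6.187e-01 -1.000e-04  2.011e-01] q [ 0.31  0.28 -0.15 -0.   -1.13 -2.03] jaw 81.7 F [-0.5 -0.2  1.2] w 0.0874
shift u [ 0.1   0.   -6.37] turn u [ 0.   -0.01 -0.21]
```

View pics/w1.png

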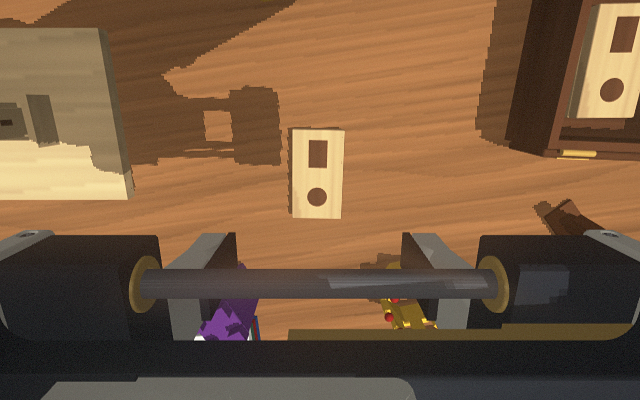

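```bash
python3 -m inch '.1 0 -1 0 0 -.22;0 0 -1 0 0 0;0 0 -1 0 0 0;0 0 -1 0 0 0;0 0 -1 0 0 0;0 0 -.8 0 0 0;0 0 -.4 0 0 0;0 0 -.3 0 0 0;0 0 0 0 0 0' .85 && python3 -c "
from h import *
plan((.622,.0,.005),80.6)"
```

```text
t: 5.4
eef_pos: [0.6219, -0.0004, 0.0064]
ee_rot: [-2.438, 1.571, -2.603]
force: [0.3, 0.6, 0.6]
width: 0.0748
t 5.4 pos [ 6.219e-01 -4.000e-04  6.400e-03] q [ 0.31  0.49 -0.35  0.   -0.73 -2.05] jaw 80.6 F [0.3 0.6 0.6] w 0.0748
shift u [ 0.    0.01 -0.05] turn u [ 0. -0.  0.]
```

```bash
python3 -m inch '0 0 -.07 0 0 0;0 0 0 0 0 0;0 0 0 0 0 0;0 0 0 0 0 0;0 0 0 0 0 0;0 0 0 0 0 0' .4 15 && python3 -m inch '0 0 1 0 0 0;0 0 1 0 0 0;0 0 1 0 0 0;0 0 1 0 0 0;0 0 .7 0 0 0;0 0 0 0 0 0' && python3 -c "
from h import *
plan((.5494,.2935,.17),82.5)"
```

```text
t: 6.15
eef_pos: [0.6222, -0.0001, 0.0047]
ee_rot: [0.333, 1.57, 0.169]
force: [-0.5, 0.2, 4.8]
width: 0.0558
t: 6.9
eef_pos: [0.6227, -0.0, 0.1467]
ee_rot: [0.445, 1.568, 0.281]
force: [0.2, 0.0, -0.4]
width: 0.0561
t 6.9 pos [ 0.6227 -0.      0.1467] q [ 0.31  0.33 -0.22  0.   -1.02 -2.05] jaw 80.6 F [ 0.2  0.  -0.4] w 0.0561
shift u [-2.44  9.78  0.78] turn u [-0.01  0.03  0.38]
```

```bash
python3 -m inch '-.4 1 .2 0 0 .06;-.4 1 .2 0 0 .06;-.4 1 .2 0 0 .06;-.4 1 .1 0 0 .06;-.4 1 .1 0 0 .06;-.4 .5 0 0 0 .06;0 0 0 0 0 0'
python3 - <<'E'
from h import *
p=arm.grab_frame("wrist");save(p,"w2.png");w=pts(p);np.savez("w2.npz",w=w,f=p["frame"],mtx=p["mtx"],pose=p["pose"])
for n,lo,hi in(("pile_top",.026,.042),("chest",.062,.078),("board",.1,.2)):
  for m in arm.masks_of(p,n)[:2]:
    q=w[m["mask"]];q=q[(q[:,2]>lo)&(q[:,2]<hi)]
    if len(q)<20: continue
    c=cv2.minAreaRect(q[:,:2].astype(np.float32)*1000);print(n,m["confidence"],len(q),np.round(c[0],1),np.round(c[1],1),c[2],np.median(q[:,2]),(np.array(m["extent"])*[640,400,640,400]).round())
plan((.5494,.2935,.17),82.5)
E
```

```text
t: 7.78
eef_pos: [0.5487, 0.1653, 0.1683]
ee_rot: [-2.634, 1.569, -2.765]
force: [0.9, 0.4, -1.4]
width: 0.0558
pile_top 0.93 6727 [550.8 292.6] [56.5 99.9] 82.34148406982422 0.03384320409622521 [459. 167.  77. 107.]
chest 0.93 6847 [547.6 299.8] [157.5 148.1] 79.57901763916016 0.06962612786977829 [489. 162. 230. 183.]
board 0.96 15539 [546.2 165.5] [56.2 94.8] 82.4891128540039 0.17538067961965492 [318. 243. 121. 174.]
t 7.97 pos [0.5499 0.1641 0.1689] q [ 0.63  0.24 -0.3  -0.   -1.04 -2.33] jaw 82.4 F [ 0.6 -0.1 -0.5] w 0.0557
shift u [-0.02  4.31  0.04] turn u [ 0.   -0.01  0.03]
```

View pics/w2.png

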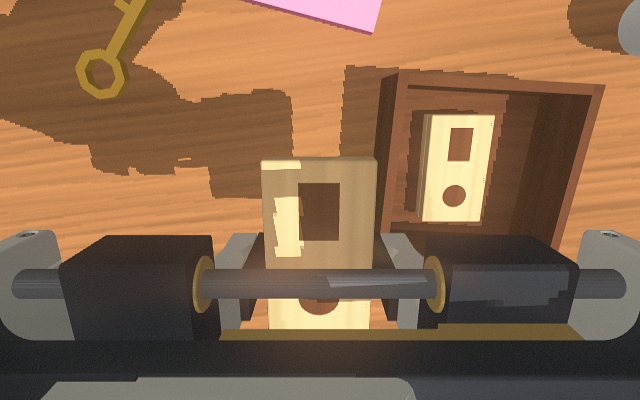

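```bash
python3 -m inch '0 1 0 0 0 0;0 1 0 0 0 0;0 1 0 0 0 0;0 .9 0 0 0 0;.02 .4 0 0 0 0;0 0 -.8 0 0 0;0 0 -1 0 0 0;0 0 -1 0 0 0;0 0 -.5 0 0 0;0 0 0 0 0 0' && python3 -c "
from h import *
plan((.5505,.293,.039),82.4)"
```

```text
t: 9.22
eef_pos: [0.5502, 0.2932, 0.0694]
ee_rot: [-2.194, 1.569, -2.326]
force: [0.1, 0.1, -0.8]
width: 0.056
t 9.22 pos [0.5502 0.2932 0.0694] q [ 0.8   0.41 -0.29  0.   -0.86 -2.51] jaw 82.4 F [ 0.1  0.1 -0.8] w 0.056
shift u [ 0.01 -0.01 -1.01] turn u [ 0.02 -0.02  0.  ]
```

```bash
python3 -m inch '0 0 -.5 0 0 0;0 0 -.3 0 0 0;0 0 -.15 0 0 0;0 0 -.05 0 0 0;0 0 0 0 0 0;0 0 0 0 0 0'; python3 -c "
from h import *
plan((.5505,.293,.038),82.4)"
```

```text
t: 9.98
eef_pos: [0.5507, 0.294, 0.0406]
ee_rot: [0.853, 1.57, 0.721]
force: [-0.3, -0.6, -0.5]
width: 0.0554
t 9.97 pos [0.5507 0.294  0.0406] q [ 0.8   0.45 -0.32  0.   -0.8  -2.51] jaw 82.4 F [-0.3 -0.6 -0.5] w 0.0554
shift u [-0.01 -0.03 -0.09] turn u [-0.    0.01 -0.  ]
```

```bash
python3 -m inch '0 -.02 -.05 0 0 0;0 0 -.03 0 0 0;0 0 0 0 0 0' && python3 -m inch '0 0 0 0 0 0;0 0 0 0 0 0;0 0 0 0 0 0' .8 && python3 -m inch '0 0 .5 0 0 0;0 0 1 0 0 0;0 0 1 0 0 0;0 0 1 0 0 0;0 0 1 0 0 0;0 -1 0 0 0 0;0 -1 0 0 0 0;0 -1 0 0 0 0;0 -.8 0 0 0 0;0 0 0 0 0 0'
python3 - <<'E'
from h import *
p=arm.grab_frame("wrist");save(p,"w3.png");w=pts(p)
for lo,hi in((.041,.055),(.026,.040)):
    k=(abs(w[...,0]-.55)<.065)&(abs(w[...,1]-.293)<.045)&(w[...,2]>lo)&(w[...,2]<hi)
    q=w[k]; 
    if len(q)<20: print(len(q));continue
    c=cv2.minAreaRect(q[:,:2].astype(np.float32)*1000);print(len(q),np.round(c[0],1),np.round(c[1],1),c[2],np.median(q[:,2]),q[:,:2].mean(0))
plan((.5213,-.274,.2),82)
E
```

```text
t: 10.35
eef_pos: [0.5506, 0.2933, 0.0387]
ee_rot: [0.606, 1.57, 0.474]
force: [-2.3, -0.6, 5.8]
width: 0.0553
t: 10.72
eef_pos: [0.5505, 0.2932, 0.0377]
ee_rot: [-2.314, 1.571, -2.447]
force: [0.0, 0.5, -0.2]
width: 0.0702
t: 11.98
eef_pos: [0.5503, 0.1772, 0.1731]
ee_rot: [-3.135, 1.571, 3.013]
force: [-0.3, 0.4, 0.5]
width: 0.0703
6907 [541.6 297. ] [ 62.4 119.1] 82.22941589355469 0.04584574375400868 [0.54800396 0.29254591]
552 [528.1 279.5] [ 47.3 134. ] 54.21470642089844 0.03316624229532594 [0.53771726 0.27075889]
t 12.03 pos [0.5505 0.1782 0.1731] q [ 0.65  0.24 -0.28 -0.   -1.05 -2.36] jaw 82.3 F [0.5 0.5 0.3] w 0.0702
shift u [ -0.97 -15.07   0.9 ] turn u [-0.    0.   -0.06]
```

View pics/w3.png

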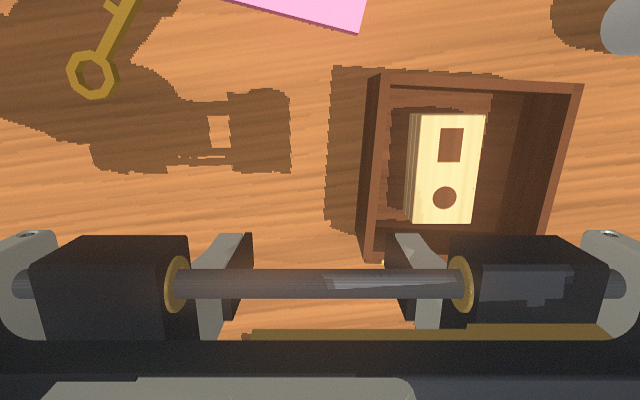

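```bash
python3 -m inch '-.07 -1 .07 0 0 0;-.07 -1 .07 0 0 0;-.07 -1 .07 0 0 0;-.07 -1 .07 0 0 0;-.07 -1 .07 0 0 0;-.07 -1 .07 0 0 0;-.07 -1 .07 0 0 0;-.07 -1 .07 0 0 0' && python3 -m inch '-.07 -1 .07 0 0 0;-.07 -1 .07 0 0 0;-.07 -1 .07 0 0 0;-.07 -1 .07 0 0 0;-.07 -1 .07 0 0 0;-.07 -1 .07 0 0 0;-.07 -1 .07 0 0 0;0 0 0 0 0 0'
python3 - <<'E'
from h import *
p=arm.grab_frame("wrist");save(p,"w4.png");w=pts(p)
for n,r,lo,hi in(("plate",.13,.02,.036),("collar",.04,.047,.06),("tower",.04,.076,.092)):
    k=(abs(w[...,0]-.521)<r)&(abs(w[...,1]+.274)<r)&(w[...,2]>lo)&(w[...,2]<hi)
    q=w[k]; 
    if len(q)<20: print(len(q));continue
    c=cv2.minAreaRect(q[:,:2].astype(np.float32)*1000);print(n,len(q),np.round(c[0],1),np.round(c[1],1),c[2],np.median(q[:,2]),q[:,:2].mean(0))
plan((.5213,-.274,.057),82)
E
```

```text
t: 13.02
eef_pos: [0.5339, -0.0612, 0.1897]
ee_rot: [0.337, 1.571, 0.206]
force: [0.5, 0.7, -0.4]
width: 0.0702
t: 14.02
eef_pos: [0.5192, -0.272, 0.2041]
ee_rot: [-2.654, 1.57, -2.789]
force: [0.3, 0.5, -0.3]
width: 0.0699
plate 21547 [ 522.1 -274.6] [166.4 166.6] 81.99459838867188 0.02781699740846405 [ 0.5143241  -0.27327369]
collar 1205 [ 521.9 -274.6] [48.  48.5] 81.80582427978516 0.05371368165471252 [ 0.5179117  -0.27400412]
tower 737 [ 521.7 -274.7] [23.7 24.6] 82.3641128540039 0.07973293403571363 [ 0.52139309 -0.27456549]
t 14.07 pos [ 0.5191 -0.2711  0.204 ] q [-0.15  0.23 -0.22 -0.   -1.12 -1.56] jaw 82.3 F [-0.1  0.4  0.2] w 0.0699
shift u [ 0.07 -0.1  -4.9 ] turn u [-0.   -0.   -0.07]
```

View pics/w4.png

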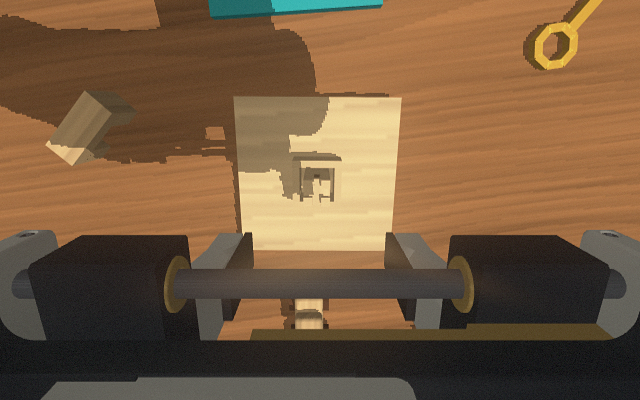

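```bash
python3 -m inch '.09 -.12 -1 0 0 -.06;0 0 -1 0 0 0;0 0 -1 0 0 0;0 0 -1 0 0 0;0 0 -.6 0 0 0;0 0 -.25 0 0 0;0 0 0 0 0 0' .6 && python3 -c "
from h import *
plan((.5218,-.2747,.057),82)"
```

```text
t: 14.95
eef_pos: [0.5219, -0.2738, 0.0588]
ee_rot: [-3.094, 1.57, 3.053]
force: [-0.3, -0.6, -0.1]
width: 0.0526
t 14.95 pos [ 0.5219 -0.2738  0.0588] q [-0.15  0.38 -0.38  0.   -0.81 -1.56] jaw 82.2 F [-0.3 -0.6 -0.1] w 0.0526
shift u [-0.   -0.03 -0.06] turn u [-0.   -0.01 -0.03]
```

Grip the tower, lift, and check.

```bash
python3 -m inch '0 -.03 -.06 0 0 -.03;0 0 0 0 0 0;0 0 0 0 0 0;0 0 0 0 0 0;0 0 0 0 0 0;0 0 0 0 0 0' .1 50 && python3 -m inch '0 0 .3 0 0 0;0 0 .7 0 0 0;0 0 1 0 0 0;0 0 1 0 0 0;0 0 1 0 0 0;0 0 .8 0 0 0;0 0 0 0 0 0'
python3 - <<'E'
from h import *
p=arm.grab_frame("side");w=pts(p)
for o in range(1):
    k=(abs(w[...,0]-.521)<.12)&(abs(w[...,1]+.274)<.12)&(w[...,2]>.13)&(w[...,2]<.185)
    q=w[k]; print(len(q),np.percentile(q[:,2],[1,25,50,75,99]))
    A=np.c_[q[:,:2]-[.5218,-.2747],np.ones(len(q))]
    kk=abs(q[:,2]-np.median(q[:,2]))<.006;print(np.linalg.lstsq(A[kk],q[kk,2],rcond=None)[0])
plan((.5515,.2992,.17),79.6)
E
```

```text
t: 15.7
eef_pos: [0.5219, -0.2753, 0.0575]
ee_rot: [-0.014, 1.57, -0.155]
force: [-1.9, 2.7, 5.8]
width: 0.0236
t: 16.58
eef_pos: [0.5223, -0.2755, 0.2025]
ee_rot: [-0.036, 1.568, -0.176]
force: [-0.5, -0.1, -4.6]
width: 0.0236
3045 [0.15819832 0.17011598 0.17106614 0.171845   0.18165227]
[0.00312615 0.00456606 0.17115238]
t 16.62 pos [ 0.5214 -0.2751  0.2008] q [-0.15  0.24 -0.22 -0.   -1.11 -1.56] jaw 81.9 F [ 0.2 -0.1 -5.4] w 0.0238
shift u [ 1.   19.14 -1.03] turn u [-0.01  0.   -0.47]
```

```bash
python3 -m inch '.02 .4 -.02 0 0 -.02;.04 .8 -.02 0 0 -.03;.05 1 -.02 0 0 -.02;.05 1 -.02 0 0 -.03;.05 1 -.02 0 0 -.02;.05 1 -.02 0 0 -.03;.05 1 -.02 0 0 -.02;.05 1 -.02 0 0 -.03;.05 1 -.02 0 0 -.02;.05 1 -.02 0 0 -.03;.05 1 -.02 0 0 -.02' && python3 -m inch '.05 1 -.02 0 0 -.02;.05 1 -.02 0 0 -.02;.05 1 -.02 0 0 -.03;.05 1 -.02 0 0 -.02;.05 1 -.02 0 0 -.03;.05 1 -.02 0 0 -.02;.05 1 -.02 0 0 -.03;.05 1 -.02 0 0 -.02;.04 .6 0 0 0 -.02;.02 .3 0 0 0 0;0 0 0 0 0 0'
python3 - <<'E'
from h import *
plan((.5515,.2992,.17),79.6)
p=arm.grab_frame("top");save(p,"t2.png");w=pts(p)
for lo,hi in((.145,.175),(.062,.076)):
    k=(abs(w[...,0]-.551)<.12)&(abs(w[...,1]-.298)<.12)&(w[...,2]>lo)&(w[...,2]<hi)
    q=w[k]
    if len(q)>20:
        c=cv2.minAreaRect(q[:,:2].astype(np.float32)*1000);print(len(q),np.round(c[0],1),np.round(c[1],1),c[2],np.median(q[:,2]))
E
```

```text
t: 18.0
eef_pos: [0.5358, 0.032, 0.1929]
ee_rot: [-2.748, 1.568, -2.912]
force: [0.2, -1.0, -4.8]
width: 0.0235
t: 19.38
eef_pos: [0.5505, 0.2976, 0.1891]
ee_rot: [-2.216, 1.57, -2.398]
force: [-0.6, -1.0, -5.4]
width: 0.0234
t 19.38 pos [0.5505 0.2976 0.1891] q [ 0.81  0.3  -0.15 -0.   -1.11 -2.56] jaw 79.6 F [-0.6 -1.  -5.4] w 0.0234
shift u [ 0.03  0.05 -0.64] turn u [ 0.01 -0.01  0.01]
1571 [549.  297.6] [167.4 166.6] 79.57046508789062 0.1608410204446451
141 [540.2 225.6] [  9.4 162.3] 80.06900024414062 0.07030299904118853
```

```bash
python3 -m inch '.04 .05 -.5 0 0 0;0 0 -.7 0 0 0;0 0 -.5 0 0 0;0 0 -.25 0 0 0;0 0 0 0 0 0;0 0 0 0 0 0' && python3 -c "
from h import *
plan((.5515,.2992,.116),79.6)"
```

```text
t: 20.18
eef_pos: [0.5524, 0.2995, 0.1318]
ee_rot: [0.769, 1.57, 0.587]
force: [-0.1, -0.4, -5.3]
width: 0.0238
t 20.18 pos [0.5524 0.2995 0.1318] q [ 0.81  0.36 -0.22  0.   -0.99 -2.56] jaw 79.6 F [-0.1 -0.4 -5.3] w 0.0238
shift u [-0.03 -0.01 -0.53] turn u [-0.01  0.01  0.01]
```

```bash
python3 -m inch '-.03 0 -.12 0 0 0;0 0 -.12 0 0 0;0 0 -.1 0 0 0;0 0 -.06 0 0 0;0 0 0 0 0 0' && python3 -m inch '0 0 -.05 0 0 0;0 0 -.05 0 0 0;0 0 0 0 0 0;0 0 0 0 0 0'
```

```text
t: 20.8
eef_pos: [0.5511, 0.2991, 0.119]
ee_rot: [-2.09, 1.57, -2.272]
force: [-0.4, -0.6, -5.1]
width: 0.0238
t: 21.3
eef_pos: [0.5511, 0.2992, 0.1162]
ee_rot: [0.056, 1.571, -0.127]
force: [-0.1, -0.5, -4.8]
width: 0.024
```

Inserted without contact force; nearly seated. Last bit down.

```bash
python3 -m inch '0 0 -.03 0 0 0;0 0 -.03 0 0 0;0 0 0 0 0 0;0 0 0 0 0 0'; python3 -c "
from h import *
plan((.5515,.2992,.116),79.6)"
```

```text
t: 21.8
eef_pos: [0.5512, 0.2993, 0.1155]
ee_rot: [0.661, 1.57, 0.479]
force: [-4.0, -1.6, 5.9]
width: 0.0234
t 21.8 pos [0.5512 0.2993 0.1155] q [ 0.81  0.37 -0.24  0.   -0.96 -2.56] jaw 79.6 F [-4.  -1.6  5.9] w 0.0234
shift u [ 0.01 -0.    0.02] turn u [-0.    0.01  0.01]
```

```bash
python3 -m inch '0 0 0 0 0 0;0 0 0 0 0 0;0 0 0 0 0 0;0 0 0 0 0 0' .6 && python3 -m inch '0 0 .5 0 0 0;0 0 1 0 0 0;0 0 1 0 0 0;0 0 1 0 0 0;0 0 .8 0 0 0;0 0 0 0 0 0' .85
python3 - <<'E'
from h import *
p=arm.grab_frame("wrist");save(p,"w5.png");w=pts(p)
for n,r,lo,hi in(("plate",.13,.080,.092),("collar",.04,.105,.120),("tower",.04,.133,.150)):
    k=(abs(w[...,0]-.551)<r)&(abs(w[...,1]-.298)<r)&(w[...,2]>lo)&(w[...,2]<hi)
    q=w[k]; 
    if len(q)<20: print(n,len(q));continue
    c=cv2.minAreaRect(q[:,:2].astype(np.float32)*1000);print(n,len(q),np.round(c[0],1),np.round(c[1],1),c[2],np.median(q[:,2]))
    A=np.c_[q[:,:2]-q[:,:2].mean(0),np.ones(len(q))];print(np.linalg.lstsq(A,q[:,2],rcond=None)[0])
plan((.5515,.2992,.1),79.6)
E
```

```text
t: 22.3
eef_pos: [0.5512, 0.2992, 0.1143]
ee_rot: [0.013, 1.571, -0.169]
force: [0.7, 0.1, 0.9]
width: 0.0515
t: 23.05
eef_pos: [0.5522, 0.2999, 0.247]
ee_rot: [0.844, 1.565, 0.662]
force: [-0.4, 0.3, -0.1]
width: 0.0747
plate 23767 [551.1 299. ] [166.6 166.8] 79.59748840332031 0.08581616160985134
[-9.46495391e-05  4.68738713e-04  8.58267333e-02]
collar 1359 [550.6 299. ] [48.  48.7] 79.5285873413086 0.11174161753971062
[0.00668032 0.00053243 0.1115257 ]
tower 828 [550.7 299.2] [24.  24.1] 79.49345397949219 0.13815021500118502
[ 0.02910843 -0.00099765  0.13909832]
t 23.1 pos [0.5515 0.2995 0.2453] q [ 0.81  0.27 -0.07  0.   -1.23 -2.56] jaw 79.6 F [-0.2 -0.4 -1. ] w 0.0743
shift u [ 0.   -0.01 -4.84] turn u [-0.02  0.02  0.01]
```

View pics/w5.png

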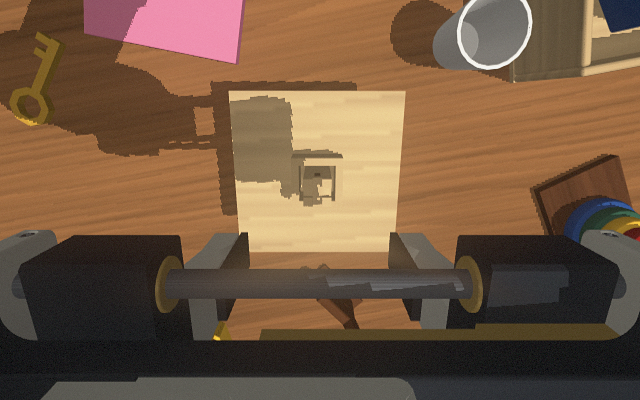

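```bash
python3 -m inch '-.02 -.02 -1 0 0 0;0 0 -1 0 0 0;0 0 -1 0 0 0;0 0 -1 0 0 0;0 0 -.6 0 0 0;0 0 -.3 0 0 0;0 0 0 0 0 0;0 0 0 0 0 0' && python3 -c "
from h import *
plan((.5511,.299,.092),79.6)"
```

```text
t: 24.1
eef_pos: [0.551, 0.2991, 0.0974]
ee_rot: [0.822, 1.569, 0.639]
force: [-0.2, 0.0, 0.1]
width: 0.0745
t 24.1 pos [0.551  0.2991 0.0974] q [ 0.81  0.39 -0.26  0.   -0.92 -2.56] jaw 79.6 F [-0.2  0.   0.1] w 0.0745
shift u [ 0.   -0.   -0.18] turn u [-0.01  0.01  0.01]
```

```bash
python3 -m inch '0 0 -.15 0 0 0;0 0 0 0 0 0' && python3 -m inch '0 0 0 0 0 0;0 0 0 0 0 0;0 0 0 0 0 0;0 0 0 0 0 0;0 0 0 0 0 0' .4 30; python3 -c "
from h import *
plan((.5511,.299,.092),79.6)"
```

```text
t: 24.35
eef_pos: [0.5504, 0.2985, 0.0919]
ee_rot: [1.991, 1.571, 1.808]
force: [-0.5, -0.2, 0.5]
width: 0.0749
t: 24.98
eef_pos: [0.5505, 0.2987, 0.0919]
ee_rot: [0.855, 1.571, 0.673]
force: [0.0, 1.1, 0.8]
width: 0.0474
t 24.98 pos [0.5505 0.2987 0.0919] q [ 0.81  0.39 -0.27  0.   -0.91 -2.56] jaw 79.6 F [0.  1.1 0.8] w 0.0474
shift u [0.02 0.01 0.  ] turn u [-0.    0.    0.01]
```

Gripped at 47 mm with low side force; lift straight, slowly at first.

```bash
python3 -m inch '0 0 .1 0 0 0;0 0 .15 0 0 0;0 0 .2 0 0 0;0 0 .25 0 0 0;0 0 0 0 0 0' && python3 -m inch '0 0 .3 0 0 0;0 0 .3 0 0 0;0 0 .3 0 0 0;0 0 .3 0 0 0;0 0 .3 0 0 0;0 0 .3 0 0 0;0 0 .3 0 0 0;0 0 .2 0 0 0;0 0 .1 0 0 0;0 0 0 0 0 0;0 0 0 0 0 0'
python3 - <<'E'
from h import *
plan((.5511,.299,.185),79.6)
for c in("side","top"):
    p=arm.grab_frame(c);save(p,c+"9.png");w=pts(p)
    for n,r,lo,hi in(("outer plate",.12,.168,.185),("inner plate",.12,.066,.085)):
        k=(abs(w[...,0]-.551)<r)&(abs(w[...,1]-.298)<r)&(w[...,2]>lo)&(w[...,2]<hi);q=w[k]
        if len(q)<30: print(c,n,len(q));continue
        cc=cv2.minAreaRect(q[:,:2].astype(np.float32)*1000);A=np.c_[q[:,:2]-q[:,:2].mean(0),np.ones(len(q))]
        print(c,n,len(q),np.round(cc[0],1),np.round(cc[1],1),round(cc[2],1),np.percentile(q[:,2],[5,50,95]).round(4),np.linalg.lstsq(A,q[:,2],rcond=None)[0].round(3))
    if c=="side": cv2.imwrite("pics/s9c.png",cv2.resize(p["frame"][60:240,220:460,::-1],None,fx=3,fy=3,interpolation=cv2.INTER_CUBIC))
E
```

```text
t: 25.6
eef_pos: [0.5509, 0.299, 0.1139]
ee_rot: [0.901, 1.569, 0.719]
force: [-0.2, -0.2, -1.9]
width: 0.0475
t: 26.98
eef_pos: [0.5503, 0.2985, 0.1845]
ee_rot: [-2.286, 1.57, -2.468]
force: [-0.5, 0.1, -1.8]
width: 0.048
t 26.98 pos [0.5503 0.2985 0.1845] q [ 0.81  0.31 -0.16 -0.   -1.1  -2.56] jaw 79.6 F [-0.5  0.1 -1.8] w 0.048
shift u [0.03 0.02 0.02] turn u [ 0.   -0.01  0.01]
side outer plate 939 [550.3 298.6] [178.6 166. ] 79.4 [0.1715 0.1765 0.1789] [0.002 0.012 0.176]
side inner plate 928 [552.2 297.1] [161.8 157.9] 79.3 [0.0686 0.0758 0.0785] [-0.002  0.017  0.075]
top outer plate 1505 [549.3 298.8] [167.6 166.3] 79.6 [0.1751 0.1797 0.1837] [0.001 0.001 0.18 ]
top inner plate 215 [540.1 227. ] [ 13.  161.6] 79.6 [0.0679 0.0775 0.0825] [0.096 0.597 0.076]
```

View pics/s9c.png

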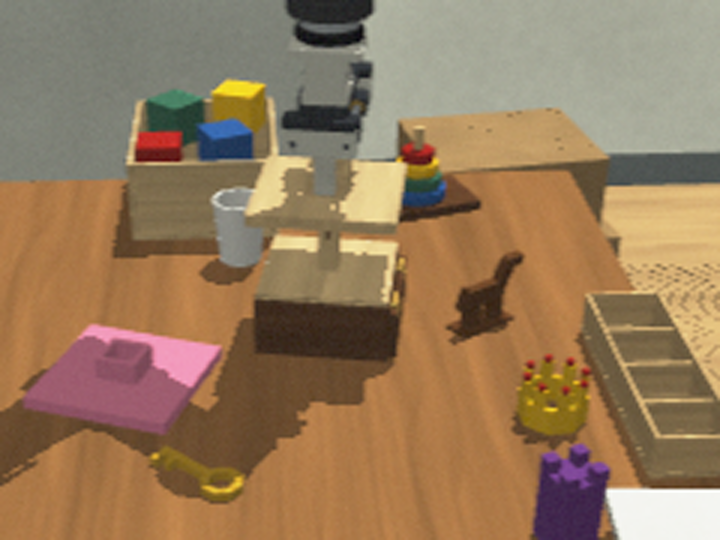

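The side view shows the outer lid level in the gripper at about (325,190), with clear space above the tower at (330,245). The inner lid sits flush on the chest and the toys are standing. I'm handing the job in.

```bash
python3 -m inch '0 0 0 0 0 0;0 0 0 0 0 0' && python3 -c "
from h import *
plan((.5503,.2985,.185),79.6); print(arm.job_done())"
```

```text
t: 27.32
eef_pos: [0.5505, 0.2986, 0.1848]
ee_rot: [-2.185, 1.571, -2.367]
force: [0.8, -0.0, -2.7]
width: 0.0478
t 27.32 pos [0.5505 0.2986 0.1848] q [ 0.81  0.31 -0.16 -0.   -1.1  -2.56] jaw 79.6 F [ 0.8 -0.  -2.7] w 0.0478
shift u [-0.01 -0.    0.01] turn u [ 0.   -0.    0.01]
the job is handed in; nothing more can be done
None
```

The job is done and handed in at about 27 s of the 67 s allowed; no verdict is reported.

**What I did:** I set the third board down on the pile and released it. I then carried the nested lids over by the tower, lowered them until the inner lid touched bottom, and let go. Last, I gripped the outer lid by its collar and lifted it straight off.

**Last checks:**
- **Nested lids after release:** the outer plate was at 85.8 mm against an expected 86 mm. It was level and within about 1 mm of my measured chest centre.
- **Outer lid at the end:** it is held level (the top view fits a tilt of about 0.001). Its plate top is at about 180 mm, so its underside is about 22 mm above the tower's top. The load was -1.8 N just after the lift and -2.7 N in the last reading, against 1.8 N for this lid alone.
- **Inner lid:** from the side view it still sits on the rim at about 76–78 mm, level to within about 0.02.
- **Other toys:** those in the last view were still standing. I did not measure their positions again.

**Weaker or disagreeing checks:**
- **Board placement:** my rectangle fit after releasing the board took in stray points and was off in size (62 x 119 mm), so I did not rely on it. The height (45.8 mm against 46) and the wrist picture showed the board squarely on the pile. It could not be seen again under the lid.
- **Side camera:** it reads about 3 mm lower than the top camera (outer plate 176.5 against 179.7 mm), so the gap above the tower is 19–22 mm.

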